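# Card over the rye, then hold the seeded baguette ready for its sleeve

## Robot

A 6-joint arm with a two-finger parallel gripper is mounted at the origin on the work surface. World frame = base frame: x ahead of the robot, y to its left, z up, the work surface at z = 0. Lengths are in mm, angles in rad, forces in N, time in s.
With the tool pointing down it reaches from about 350 to 875 mm from the base axis. Payload 4.2 kg.
Tool frame: the origin (TCP) lies at the very end of the fingers, on their centre line; the grasp point (between the pads) lies 19 mm behind it; z points along the fingers, y is the line along which they close (so a half turn about z gives the same grasp; the last joint's range is limited). The gripper opens to 85 mm and grips with 20 to 120 N. Pads are 22 mm wide; open, the fingers measure 114 mm over their backs; the gripper's body (76 mm by 85 mm) begins 54 mm behind the grasp point. The pads swing forward as they close: fully open they stand 13 mm farther back than shut.
Start: joints at [1.565, 0.385, 0.008, 0, -1.194, -0.259], TCP at [163.541, 603.203, 231.312] pointing down, gripper open.
Joint ranges: [-3.14, 3.14], [-1.21, 2.06], [-1.07, 1.41], [-3.16, 2.05], [-2.99, -0.16], [-3.1, 3.1]. Speed limits (rad/s): [2.79, 2.79, 3.14, 3.14, 3.14, 3.14].

## Interface

Orientations are given as a unit quaternion [x, y, z, w].
In Python, from bench import read_state, get_image, get_calibration, job_done gives the robot as it stands.
- The arm moves only by the shell command python3 -m creep 'ROWS'. ROWS is a JSON object of lists of equal length, an entry for each row: "translation": the shift along the world's x, y, z in cm, a list of three; "delta_rot": the turn, a rotation vector about the world's x, y, z in degrees, a list of three; "hand": the finger opening in cm, from 0 to 8.54. A call has 1 to 8 rows; each row is the pose to reach, as a shift and turn from the pose commanded when the call began; what a row does not reach only later rows make up. A row lasts 1/8 s, in which the tool goes at most 62.5 mm and 10.7 degrees, less where a joint would pass 70% of its speed; a pose out of reach is approached as far as the arm can. A call with a gripper value outside its range is refused whole. The fingers move at their own pace and stop on an object; the grip force is fixed at half the most. Time passes only in rows, so rows that repeat a pose let the fingers close. It gives the time, the measured TCP pose, the force, the opening and the grip force at its end, in the units of the state.
- read_state(): the state, without advancing time (a new reading comes with each control period).
- get_image(name): name is "scene" or "top" or "wrist"; returns (picture, depth): 384x512x3 uint8, red, green, blue; 384x512 float32, mm along the optical axis (not along the pixel's ray), 0 where there is no reading.
- get_calibration(name): a dict with "intrinsics" (3x3 intrinsics, pixels), "dist" ([k1, k2, p1, p2, k3] as OpenCV has them; the pictures are not rectified), "xyz" and "attitude" of the camera in the world. Camera axes: x right, y down, z forward; pixel columns grow to the right and rows downward; lengths in mm; the calibration is good to about 2 mm. A picture is of the moment at which its call begins: read the wrist's pose just before it. get_calibration takes no time and is no camera call; for the wrist camera it gives the pose at the moment of the call.
- job_done(): hands the job in; it is judged then, once.
The state is a dict: "clock": time; "joints": joint angles; "joint_vel": joint speeds; "joint_efforts": joint torques, N m; "position": TCP position; "ee_rot": TCP orientation; "contact_force": force on the tool from outside, world axes, zero at the start; "wrist_torque": the same for the moment, N m; "gripper_width": finger opening in mm; "grasp_force": force on a finger pad.
Only numpy, scipy, OpenCV 4.12 (cv2) and the standard library are available. Lean on these libraries where they do the work, as an engineer would, in place of code of your own. Each camera call takes 0.05 s, during which the arm holds its last target. There are 200 camera calls.

## Task

Make up the bread order on the wooden tray: lay the separator card flat and squarely, lengthwise, on the two rye loaves, centred over both, and let go of it. Then draw the dark seeded baguette out of the leaning stand, turn it level and hold it still over the middle of the card, lengthwise with the tray and about 100 mm above the card, so that a colleague can slip its paper sleeve on. Finish while still holding it there, and leave the other loaves and the two jars where they are.

Things in the scene. Friction and masses are not known exactly. Their poses are not given: they have to be found in the camera images.
- seeded: The baguette to hold: stiff, dark brown, dotted with pale seeds, 260 long, 44 thick over its middle 170 (ends taper to 20), about 140 g. Origin at its centre (of mass); z is its long axis, pointing up out of the stand at the start. Leans 45 degrees in any of the three bays, lower end in a sleeve 80 deep: draw it at least 85 along its axis to free it. A firm 55 N grip does no harm.
- plain_a: A golden-yellow plain demi-baguette of the same size, axes and weight, in another bay of the stand; stays there.
- plain_b: A second golden-yellow plain demi-baguette, the same, in the remaining bay; stays there.
- stand: Black wire stand on a dark base 200 x 250, fixed. Origin on the counter; x (level) is the way the loaves lean, y along the row, z up. Bays at y -80, 0, 80: sleeves 52 wide, closed all round, from the foot (x 0, z 35) 80 up along (1,0,1)/sqrt 2, the loaf's axis. Above, a strip 24 wide under the loaf reaches 170 along it; its flanks are bare (36 between loaves) for fingers from above.
- tray: Light wood tray, fixed to the counter, 130 (x) x 260 (y) with floor 10 thick and rim 19 high. Origin at the centre of its underside; y is its long axis, z up. The rye loaves stand end to end on its middle along y, their tops 55 above the counter.
- rye_a: Dark brown rye brick loaf, 54 (x) x 98 (y) x 45 high, 280 g, loose on the tray floor, centred 50 to the -y side of the tray's middle. Origin at the centre of its underside.
- rye_b: Second rye brick loaf, the same, 50 to the +y side of the tray's middle.
- card: Separator card: stiff pale-tan board, 64 (x) x 210 (y) x 6 thick, about 50 g. Origin at the centre of its underside, z up. It lies loose on the card block and overhangs it by 10 along either long edge, so it can be pinched across its 64 width from above.
- card_block: Dark wood block, fixed, 44 (x) x 190 (y) x 40 high, on which the card lies. Origin at the centre of its underside.
- jam: Jam jar, 66 across, 85 high, red cap; bystander beyond the stand. Origin at the centre of its underside.
- honey: Honey jar, 60 across, 100 high, brass cap; bystander. Origin at the centre of its underside.
There are look-alikes about, which are no part of the job. Leave any purple look-alike of the rye_b alone.

How it is judged (in metres and radians):
On the way, in this order (a step that is already met when the one before it is completed fails the run):
1. the separator card lies flat and square on both rye loaves, let go (horizontal distance between card and tray below 0.02 m and z of card in the frame of tray between 0.05 and 0.061 m and angle between the y axis of card and the y axis of tray, either way round below 0.15 rad and angle between card's own z axis and vertical below 0.07 rad and contact force between the fingers and card below 0.1 N), for 0.3 s.
2. the seeded baguette is drawn out of its bay and carried by the fingers alone (height (world z) of seeded above 0.19 m and contact force between the fingers and seeded above 1 N and contact force between seeded and stand below 0.05 N and contact force between seeded and card below 0.05 N and contact force between seeded and tray below 0.05 N and contact force between seeded and rye_a below 0.05 N and contact force between seeded and rye_b below 0.05 N and contact force between seeded and plain_a below 0.05 N and contact force between seeded and plain_b below 0.05 N), for 0.2 s.
At the end, for the whole second after the job is handed in: Seeded baguette held by the fingers alone and still, level within 11 deg, within 14 deg of the tray's long axis, centre within 40 mm of the card's in plan, 125 to 225 mm above the counter; card let go, flat on both rye loaves, centred within 20 mm, square within 8 deg (all of step 1 and contact force between the fingers and seeded above 1 N and angle between seeded's own z axis and vertical between 1.3708 and 1.7708 rad and angle between the z axis of seeded and the y axis of tray, either way round below 0.25 rad and horizontal distance between seeded and card below 0.04 m and height (world z) of seeded between 0.125 and 0.225 m and linear speed of seeded below 0.03 m/s and angular speed of seeded below 0.2 rad/s and contact force between seeded and stand below 0.05 N and contact force between seeded and card below 0.05 N and contact force between seeded and tray below 0.05 N and contact force between seeded and rye_a below 0.05 N and contact force between seeded and rye_b below 0.05 N and contact force between seeded and plain_a below 0.05 N and contact force between seeded and plain_b below 0.05 N); the arm keeps its last pose, push and grip.
It fails at once if a plain baguette is pulled out or displaced by more than 40 mm (distance of any of plain_a, plain_b from where it was at the start of the episode above 0.04 m).
It fails at once if a rye loaf is shoved by more than 25 mm (distance of any of rye_a, rye_b from where it was at the start of the episode above 0.025 m).
It fails at once if the jam or honey jar is moved by more than 40 mm (distance of any of jam, honey from where it was at the start of the episode above 0.04 m).
It also fails if it takes over 48 s, if anything falls off the work surface, if the arm or the gripper's body presses on something with over 40 N, if the wrist force passes 120 N, or if a joint passes its speed limit or range.

## Working session

There is one attempt and no reset: what is moved stays moved. The work goes in short steps, Python scripts to look and compute and a shell command to move; the robot and the scene stay as the last step left them, time stands still between calls to the robot, and variables do not carry over. Pictures are saved under pics/ and viewed, at most 10 in all, crops included, and the job is handed in when it is done.

```bash
mkdir -p pics; ls; cat > h.py <<'E'
import numpy as np, cv2
from scipy.spatial.transform import Rotation as R
from bench import read_state,get_image,get_calibration
def cam(name):
    c=get_calibration(name);K=np.array(c["intrinsics"],float);d=np.array(c["dist"],float)
    a=np.array(c["attitude"],float);M=R.from_quat(a).as_matrix() if a.size==4 else a.reshape(3,3)
    return K,d,np.array(c["xyz"],float),M
def grab(name):
    C=cam(name);im,dp=get_image(name)
    np.savez("%s.npz"%name,im=im,dp=dp,K=C[0],d=C[1],t=C[2],M=C[3]);return im,dp
def load(name):
    return np.load("%s.npz"%name)
def pts(z,uv):
    uv=np.array(uv,float).reshape(-1,2);n=cv2.undistortPoints(uv[:,None],z["K"],z["d"])[:,0]
    dep=z["dp"][uv[:,1].round().astype(int),uv[:,0].round().astype(int)]
    return (np.c_[n,np.ones(len(n))]*dep[:,None])@z["M"].T+z["t"]
def cloud(z):
    h,w=z["dp"].shape;v,u=np.mgrid[:h,:w]
    return pts(z,np.c_[u.ravel(),v.ravel()]).reshape(h,w,3)
def rayz(z,uv,Z):
    uv=np.array(uv,float).reshape(-1,2);n=cv2.undistortPoints(uv[:,None],z["K"],z["d"])[:,0]
    r=np.c_[n,np.ones(len(n))]@z["M"].T;return z["t"]+r*((Z-z["t"][2])/r[:,2])[:,None]
E
python3 - <<'E'
from h import *
s=read_state();print(s)
for n in("top","scene"):
    im,dp=grab(n);cv2.imwrite(f"pics/{n}0.png",im[:,:,::-1].repeat(1,0));z=load(n);print(n,z["t"],z["M"].round(3).tolist(),z["K"][0],(dp>0).mean())
E
```

```text
pics
{'clock': 0.0, 'joints': array([ 1.56461670e+00,  3.85561077e-01,  6.64678262e-03, -5.14499474e-04,
       -1.19395233e+00, -2.58634968e-01]), 'joint_vel': array([ 2.43603297e-04,  2.17984572e-03,  8.42901201e-05,  1.67600148e-03,
       -9.55412358e-04, -1.82594622e-03]), 'joint_efforts': array([ 1.83292577e-04, -3.92284083e+01,  1.88398415e+01,  4.18613479e+00,
       -4.69178427e-03, -1.89866576e-06]), 'position': array([163.385008  , 602.68257872, 230.22472526]), 'ee_rot': array([ 9.91233859e-01, -1.32114755e-01, -1.06880513e-04,  1.05701420e-03]), 'contact_force': array([-0.13778672, -0.13096924, -0.09144763]), 'wrist_torque': array([ 0.04877129, -0.03529018,  0.00270604]), 'grasp_force': 0.0, 'gripper_width': 85.8642742599663}
top [ 538.34838895   25.16071199 1043.20021955] [[0.018, -0.997, 0.071], [-1.0, -0.02, -0.02], [0.022, -0.071, -0.997]] [357.05970406   0.         254.7466557 ] 0.9959462483723959
scene [1095.70640532  627.04646672  866.60463959] [[-0.771, 0.459, -0.442], [0.637, 0.543, -0.547], [-0.011, -0.703, -0.711]] [403.20283269   0.         254.0858554 ] 0.9960479736328125
```

View pics/top0.png

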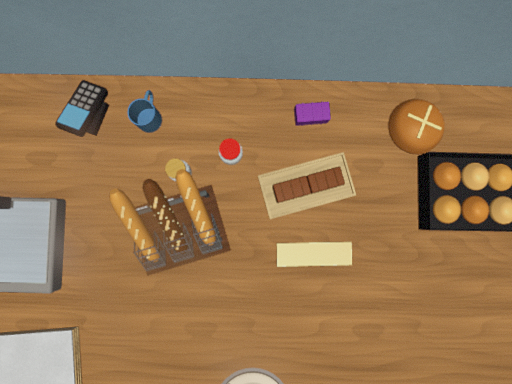

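View pics/scene0.png

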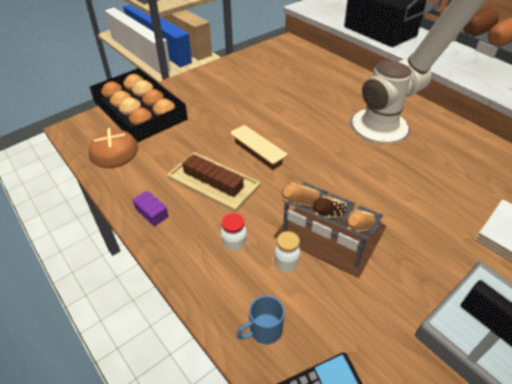

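The top view shows:
- the seeded baguette in the middle bay, about (165,215), with the plain loaves at (135,225) and (197,207)
- the card at (314,254)
- the tray with two rye loaves at (292,188) and (326,180)
- the jars at (177,168) honey and (230,150) jam

Possible mix-ups:
- **Seeded:** the plain loaves. I choose the dark dotted one at (165,215).
- **Rye:** the purple brick at (312,113). I choose the brown bricks on the tray.
- **Card:** the white board at (35,355). I choose the pale card at (314,254).

Next I'll measure these and take an enlarged crop.

```bash
cat > m.py <<'E'
from h import *
def rect(P):
    (c,(w,h),a)=cv2.minAreaRect(P[:,:2].astype(np.float32)); b=cv2.boxPoints((c,(w,h),a))
    e=max([b[1]-b[0],b[2]-b[1]],key=np.linalg.norm); return np.round(c,1),round(w,1),round(h,1),round(np.degrees(np.arctan2(e[1],e[0]))%180,1)
Z={n:load(n) for n in("top","scene")}
for n,z in Z.items():
    X=cloud(z);im=z["im"];hsv=cv2.cvtColor(im,cv2.COLOR_RGB2HSV)
    def roi(a): 
        m=np.zeros(im.shape[:2],bool);m[a[1]:a[3],a[0]:a[2]]=1;return m
    if n=="top": rc,rt,rs=roi((265,235,365,275)),roi((250,145,365,225)),roi((100,160,240,280))
    else: rc,rt,rs=roi((222,118,295,172)),roi((160,145,268,212)),roi((270,170,395,275))
    m=rc&(X[:,:,2]>38)&(X[:,:,2]<60);P=X[m];print(n,"card",m.sum(),np.median(P[:,2]),rect(P))
    m=rt&(X[:,:,2]>48)&(X[:,:,2]<70);P=X[m];print(n,"rye",m.sum(),np.median(P[:,2]),rect(P))
    m=rt&(X[:,:,2]>12)&(X[:,:,2]<75);P=X[m];print(n,"tray",m.sum(),np.median(P[:,2]),rect(P))
    print(n,"floor",np.median(X[rt|rc][:,2][X[rt|rc][:,2]<6]))
    m=rs&(X[:,:,2]>6);print(n,"stand+",rect(X[m]), "zmax",X[m][:,2].max())
a=cv2.resize(Z["top"]["im"][160:280,90:250],None,fx=4,fy=4,interpolation=cv2.INTER_CUBIC)
b=cv2.resize(Z["scene"]["im"][170:280,265:395],None,fx=4,fy=4,interpolation=cv2.INTER_CUBIC)
cv2.imwrite("pics/crop1.png",a[:,:,::-1]);cv2.imwrite("pics/crop2.png",b[:,:,::-1])
E
python3 m.py
```

```text
top card 1722 46.616583510244595 (array([ 437.4, -162.9]), 64.4, 210.7, np.float32(91.9))
top rye 1346 55.60460740188074 (array([ 631.6, -144.9]), 54.4, 198.2, np.float32(106.3))
top tray 2461 52.9241357315027 (array([ 631.7, -145.2]), 130.2, 261.0, np.float32(106.5))
top floor 0.7522470520736988
top stand+ (array([524.4, 232.5]), 325.5, 415.6, np.float32(94.4)) zmax 1043.2002195542393
scene card 890 44.95750662026023 (array([ 509.9, -160. ]), 208.6, 215.4, np.float32(91.7))
scene rye 869 54.07448370565794 (array([ 625.8, -139.1]), 181.1, 346.9, np.float32(158.1))
scene tray 2211 43.31584641939173 (array([ 617.3, -141.6]), 284.0, 334.8, np.float32(147.8))
scene floor -0.6835516815512506
scene stand+ (array([781.3, 346.9]), 794.4, 279.8, np.float32(22.3)) zmax 866.6046395906468
```

View pics/crop1.png

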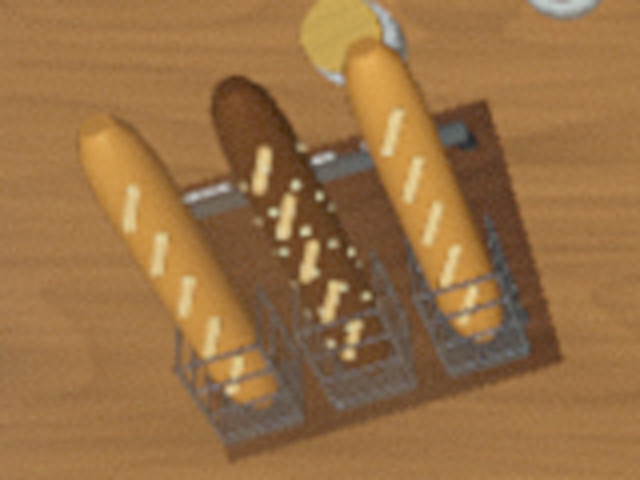

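The crop confirms the dark, seeded loaf in the middle bay, with its upper end near (149,182) and its lower end near (183,247). Next I'll fit its axis.

```bash
cat > s.py <<'E'
from h import *
from scipy.optimize import least_squares
for n,poly in(("top",np.array([[215,100],[235,85],[265,95],[300,170],[335,230],[365,300],[385,350],[345,355],[310,300],[265,210],[225,130]])/4+[90,160]),):
    z=load(n);X=cloud(z);m=np.zeros(X.shape[:2],np.uint8);cv2.fillPoly(m,[poly.round().astype(np.int32)],1)
    P=X[m>0];P=P[(P[:,2]>60)&(P[:,2]<260)]
    def f(p):
        d=np.array([np.cos(p[3])*np.cos(p[2]),np.sin(p[3])*np.cos(p[2]),np.sin(p[2])]);c=np.array([p[0],p[1],130]);q=P-c
        s=q@d;r=np.linalg.norm(q-np.outer(s,d),axis=1)
        return np.where(abs(s)<95,r-22,0)
    r=least_squares(f,[P[:,0].mean(),P[:,1].mean(),.785,np.radians(30)],loss="soft_l1",f_scale=2)
    p=r.x;d=np.array([np.cos(p[3])*np.cos(p[2]),np.sin(p[3])*np.cos(p[2]),np.sin(p[2])]);s=(P-[p[0],p[1],130])@d
    print(n,len(P),p[:2],np.degrees(p[2:]),"s range",np.percentile(s,[0,1,99,100]),"res",np.median(abs(f(p))))
    print("max z",P[:,2].max())
# stand base rectangle & axis direction: base plate corners seen in crop1
z=load("top");print(rayz(z,np.array([[487,102],[560,357],[230,460]])/4+[90,160],12).round(1))
X=cloud(z)
for nm,uv in(("honey",(175,167)),("jam",(230,150))):print(nm,pts(z,[uv]).round(0))
E
python3 s.py
```

```text
top 958 [529.26781081 231.84154957] [44.62057165 17.40249866] s range [-111.06916255 -101.66151774  125.95435832  128.20857493] res 0.5927993053040126
max z 228.61144341923296
[[626.1 128.9  12. ]
 [444.2  72.   12. ]
 [367.3 304.7  12. ]]
honey [[666. 219. 101.]]
jam [[718.  75.  83.]]
```

View pics/crop2.png

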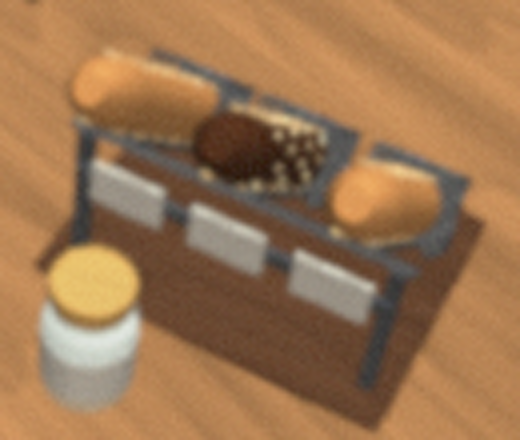

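The crop agrees: the seeded loaf is in the middle, its upper end at about (235,145), with the honey jar beyond the stand. The fit has its centre near (529,232,129), leaning 45° at yaw 17.4°. Moving to the card first.

```bash
python3 -m creep '{"translation":[[2.7,-4.8,0],[5.4,-9.6,0],[8.1,-14.4,0],[10.8,-19.2,0],[13.5,-24,0],[16.2,-28.8,0],[18.9,-33.6,0],[21.6,-38.4,0]],"delta_rot":[[0,0,-4.5],[0,0,-9],[0,0,-13.5],[0,0,-18],[0,0,-22.5],[0,0,-27],[0,0,-31.5],[0,0,-36]],"hand":[8.5,8.5,8.5,8.5,8.5,8.5,8.5,8.5]}'
python3 -c "
from h import *;print(read_state()['joints'].round(3))"
```

```text
clock: 1.1
position: [379.9, 217.4, 231.2]
ee_rot: [0.901, -0.433, -0.0, 0.0]
contact_force: [0.6, 0.8, 0.5]
gripper_width: 85.0
grasp_force: 0.0
[ 0.894  0.06  -0.422 -0.    -1.089 -0.218]
```

```bash
python3 -m creep '{"translation":[[0.7,-4.8,0],[1.4,-9.6,0],[2.2,-14.4,0],[2.9,-19.1,0],[3.6,-23.9,0],[4.4,-28.7,-2],[5.1,-33.4,-5],[5.8,-38.2,-8]],"delta_rot":[[0,0,-4.6],[0,0,-9.2],[0,0,-13.8],[0,0,-18.4],[0,0,-23],[0,0,-27.6],[0,0,-32.2],[0,0,-36.8]],"hand":[8.5,8.5,8.5,8.5,8.5,8.5,8.5,8.5]}'
python3 - <<'E'
from h import *
s=read_state();print(s['joints'].round(3),s['position'])
im,dp=grab("wrist");cv2.imwrite("pics/w1.png",im[:,:,::-1]);z=load("wrist");print(z["t"],z["M"].round(2).tolist())
from m import rect
X=cloud(z);m=(X[:,:,2]>38)&(X[:,:,2]<56)&(X[:,:,0]>380)&(X[:,:,0]<500);print("card",rect(X[m]),np.median(X[m][:,2]))
E
```

```text
clock: 2.1
position: [437.5, -164.4, 150.5]
ee_rot: [0.719, -0.695, 0.0, -0.0]
contact_force: [1.0, -0.6, 0.1]
gripper_width: 85.0
grasp_force: 0.0
[-0.01   0.199 -0.484 -0.    -0.887  0.043] [ 437.54767832 -164.37352636  150.5301849 ]
[ 440.6331277  -247.43941719  293.55713688] [[-1.0, -0.03, -0.01], [-0.03, 0.95, 0.32], [-0.0, 0.32, -0.95]]
top card 1722 46.616583510244595 (array([ 437.4, -162.9]), 64.4, 210.7, np.float32(91.9))
top rye 1346 55.60460740188074 (array([ 631.6, -144.9]), 54.4, 198.2, np.float32(106.3))
top tray 2461 52.9241357315027 (array([ 631.7, -145.2]), 130.2, 261.0, np.float32(106.5))
top floor 0.7522470520736988
top stand+ (array([524.4, 232.5]), 325.5, 415.6, np.float32(94.4)) zmax 1043.2002195542393
scene card 890 44.95750662026023 (array([ 509.9, -160. ]), 208.6, 215.4, np.float32(91.7))
scene rye 869 54.07448370565794 (array([ 625.8, -139.1]), 181.1, 346.9, np.float32(158.1))
scene tray 2211 43.31584641939173 (array([ 617.3, -141.6]), 284.0, 334.8, np.float32(147.8))
scene floor -0.6835516815512506
scene stand+ (array([781.3, 346.9]), 794.4, 279.8, np.float32(22.3)) zmax 866.6046395906468
card (array([ 438.9, -164.5]), 64.2, 209.2, np.float32(92.0)) 46.40624883059071
```

The wrist camera puts the card at (438.9,-164.5), top at 46.4, which agrees with the top view. Descending and closing.

```bash
python3 -m creep '{"translation":[[0.05,0,-4],[0.05,0,-8],[0.05,0,-11],[0.05,0,-12.5],[0.05,0,-12.5]],"delta_rot":[[0,0,0],[0,0,0],[0,0,0],[0,0,0],[0,0,0]],"hand":[8.5,8.5,8.5,8.5,8.5]}' && python3 -m creep '{"translation":[[0,0,0],[0,0,0],[0,0,0],[0,0,0],[0,0,0]],"delta_rot":[[0,0,0],[0,0,0],[0,0,0],[0,0,0],[0,0,0]],"hand":[5.8,5.8,5.8,5.8,5.8]}'
```

```text
clock: 2.78
position: [436.9, -162.8, 25.1]
ee_rot: [0.719, -0.695, -0.001, 0.001]
contact_force: [0.7, -0.0, 0.9]
gripper_width: 85.2
grasp_force: 0.0
clock: 3.4
position: [438.9, -162.8, 27.6]
ee_rot: [0.72, -0.694, 0.001, -0.001]
contact_force: [-0.8, 0.5, 6.5]
gripper_width: 62.2
grasp_force: 65.7
```

```bash
python3 -m creep '{"translation":[[0,0,3],[0,0,7],[4,0.3,8],[9,0.7,8],[14,1.2,8],[17.5,1.6,8],[19.4,1.8,8],[19.4,1.8,8]],"delta_rot":[[0,0,0],[0,0,0],[0,0,3],[0,0,6],[0,0,9],[0,0,12],[0,0,14.4],[0,0,14.4]],"hand":[5.8,5.8,5.8,5.8,5.8,5.8,5.8,5.8]}'
python3 - <<'E'
from h import *
s=read_state();print(s['joints'].round(3),s['position'],s['gripper_width'],s['grasp_force'])
im,dp=grab("wrist");im2,_=grab("scene");cv2.imwrite("pics/w2.png",np.hstack([im,im2])[:,:,::-1][:, ::1])
cv2.imwrite("pics/w2.png",cv2.resize(np.hstack([im,im2]),(800,300))[:,:,::-1])
E
```

```text
clock: 4.4
position: [632.8, -144.4, 105.7]
ee_rot: [0.801, -0.599, -0.0, -0.0]
contact_force: [0.3, -0.2, -1.5]
gripper_width: 62.2
grasp_force: 65.9
[ 0.024  0.53  -0.089 -0.    -0.952  0.263] [ 632.75870579 -144.44221611  105.74525871] 62.23202266400468 65.86841225624084
```

View pics/w2.png

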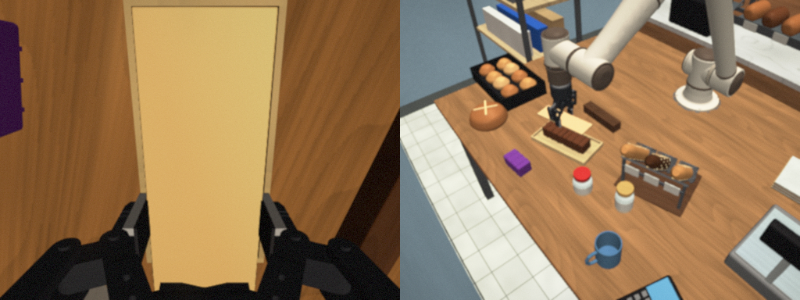

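The card is held at the fingers (wrist view, about 145–265 across) and is parallel to the tray edges. I'll check its tilt and centre numerically.

```bash
sed -i 's/^Z={n/if __name__!="__main__": raise SystemExit\nZ={n/' m.py; python3 - <<'E'
from h import *
z=load("wrist");X=cloud(z);m=(X[:,:,2]>95)&(X[:,:,2]<150)&(abs(X[:,:,0]-632)<90);hsv=cv2.cvtColor(z["im"],cv2.COLOR_RGB2HSV)
m&=hsv[:,:,2]>170
P=X[m];print(m.sum(),np.median(P[:,2]),cv2.minAreaRect(P[:,:2].astype(np.float32)))
A=np.c_[P-P.mean(0)];n=np.linalg.svd(A[::10])[2][2];print("normal",n,np.degrees(np.arccos(abs(n[2]))),P.mean(0))
E
```

```text
55842 124.37762976601564 ((640.637451171875, -169.51609802246094), (69.1897964477539, 160.7484588623047), 15.399374008178711)
normal [1.59503189e-03 7.74558683e-04 9.99998428e-01] 0.10159417693998146 [ 645.30645284 -185.82155395  124.3858682 ]
```

```bash
python3 -m creep '{"translation":[[0,0,-3],[0,0,-5],[0,0,-6],[0,0,-6.3],[0,0,-6.4],[0,0,-6.4]],"delta_rot":[[0,0,0],[0,0,0],[0,0,0],[0,0,0],[0,0,0],[0,0,0]],"hand":[5.8,5.8,5.8,5.8,5.8,5.8]}'
```

```text
clock: 5.25
position: [632.5, -144.8, 43.1]
ee_rot: [0.801, -0.599, 0.001, -0.0]
contact_force: [-0.3, -0.5, -0.4]
gripper_width: 61.9
grasp_force: 65.9
```

```bash
python3 -m creep '{"translation":[[0,0,-0.1],[0,0,-0.15]],"delta_rot":[[0,0,0],[0,0,0]],"hand":[5.8,5.8]}'; python3 -m creep '{"translation":[[0,0,0],[0,0,0],[0,0,0],[0,0,0],[0,0,5],[0,0,10],[0,0,16]],"delta_rot":[[0,0,0],[0,0,0],[0,0,0],[0,0,0],[0,0,0],[0,0,0],[0,0,0]],"hand":[7,8.5,8.5,8.5,8.5,8.5,8.5]}'
python3 - <<'E'
from h import *
im,dp=grab("wrist");z=load("wrist");X=cloud(z);hsv=cv2.cvtColor(im,cv2.COLOR_RGB2HSV)
m=(X[:,:,2]>52)&(X[:,:,2]<75)&(abs(X[:,:,0]-632)<90)&(hsv[:,:,2]>150)
P=X[m];print(m.sum(),np.median(P[:,2]),cv2.minAreaRect(P[:,:2].astype(np.float32)));A=P-P.mean(0);print(np.linalg.svd(A[::20])[2][2])
s=read_state();print(s['joints'].round(3),s['position'],s["ee_rot"])
E
```

```text
clock: 5.5
position: [632.6, -144.8, 42.7]
ee_rot: [0.801, -0.599, 0.001, -0.0]
contact_force: [-3.1, 0.3, 7.8]
gripper_width: 62.0
grasp_force: 66.6
clock: 6.38
position: [631.3, -144.7, 201.4]
ee_rot: [0.801, -0.599, -0.001, 0.001]
contact_force: [1.1, -0.4, 0.4]
gripper_width: 85.2
grasp_force: 0.0
16372 61.45142617336913 ((633.6123046875, -88.20674133300781), (333.4438171386719, 120.0198974609375), 89.60565185546875)
[-0.00496177 -0.0029849  -0.99998324]
[ 0.024  0.436  0.039  0.005 -1.158  0.263] [ 636.12202779 -146.02963821  212.56047622] [ 0.80139869 -0.59807522  0.00751682 -0.00310759]
```

```bash
python3 -m creep '{"translation":[[-1,0.5,3],[-3,2,6],[-6,5,7],[-9,8,7],[-12,12,7],[-14,15,7],[-15.5,18,7],[-16.2,20.5,7]],"delta_rot":[[0,0,10],[0,0,20],[0,0,30],[0,0,40],[0,0,50],[0,0,60],[0,0,70],[0,0,80]],"hand":[8.5,8.5,8.5,8.5,8.5,8.5,8.5,6.4]}' && python3 -m creep '{"translation":[[0.2,5,0],[0.3,10,0],[0.4,14,0],[0.5,15.5,0]],"delta_rot":[[0,0,4],[0,0,8],[0,0,11],[0,0,11]],"hand":[6.4,6.4,6.4,6.4]}'
python3 - <<'E'
from h import *
s=read_state();print(s['joints'].round(3),s['position'],s["ee_rot"])
im,dp=grab("top");z=load("top");X=cloud(z);m=((X[:,:,2]>54)&(X[:,:,2]<70)).astype(np.uint8);m[:145]=0;m[225:]=0;m[:,:250]=0;m[:,365:]=0
P=X[m>0];print(m.sum(),np.median(P[:,2]),cv2.minAreaRect(P[:,:2].astype(np.float32)))
E
```

```text
clock: 7.42
position: [469.1, 61.1, 271.0]
ee_rot: [0.998, 0.059, 0.0, -0.0]
contact_force: [0.7, -0.2, -0.4]
gripper_width: 69.7
grasp_force: 0.0
clock: 7.92
position: [474.9, 217.0, 270.4]
ee_rot: [0.988, 0.152, -0.0, 0.0]
contact_force: [-0.5, 0.4, -0.2]
gripper_width: 64.4
grasp_force: 0.0
[ 0.74   0.182 -0.177 -0.    -1.212  1.137] [474.85914774 216.99366369 270.43111286] [ 9.88310486e-01  1.52454471e-01 -1.24929099e-04  3.20393033e-05]
1735 61.73260694666783 ((632.1205444335938, -144.97317504882812), (64.09729766845703, 210.9212646484375), 16.357664108276367)
```

The card lies at (632.1,-145.0), yaw 106.4°, top at 61.7, so it is in place. Now tilting to line up with the loaf.

```bash
python3 -m creep '{"translation":[[0,0,0],[0,0,0],[0,0,-1],[0,0,-3],[0,0,-5],[0,0,-7.2],[0,0,-7.2]],"delta_rot":[[2.7,-8.6,0],[5.4,-17.2,0],[8.1,-25.7,0],[10.8,-34.3,0],[13.5,-42.9,0],[13.5,-42.9,0],[13.5,-42.9,0]],"hand":[6.4,6.4,6.4,6.4,6.4,6.4,6.4]}'
python3 - <<'E'
from h import *
s=read_state();print(s['joints'].round(3),s['position']);print(R.from_quat(s["ee_rot"]).as_matrix().round(3))
im,dp=grab("wrist");z=load("wrist");cv2.imwrite("pics/w3.png",im[:,:,::-1])
from scipy.optimize import least_squares
X=cloud(z);C=np.array([529.3,231.8,130]);d=np.array([.679,.213,.702])
q=X-C;sv=q@d;rr=np.linalg.norm(q-sv[...,None]*d,axis=2)
m=(abs(sv)<80)&(rr<32)&(z["im"].max(2)<110)|((abs(sv)<80)&(rr<27));P=X[m]
def f(p):
    e=np.array([np.cos(p[3])*np.cos(p[2]),np.sin(p[3])*np.cos(p[2]),np.sin(p[2])]);q=P-np.array([p[0],p[1],130])
    return np.linalg.norm(q-np.outer(q@e,e),axis=1)-22
r=least_squares(f,[529,232,.785,.3],loss="soft_l1",f_scale=1);print(m.sum(),r.x[:2],np.degrees(r.x[2:]),np.median(abs(f(r.x))))
E
```

```text
clock: 8.85
position: [508.5, 217.7, 295.7]
ee_rot: [0.922, 0.12, 0.367, -0.017]
contact_force: [0.5, 0.5, 1.7]
gripper_width: 64.2
grasp_force: 0.0
[ 0.536 -0.072 -0.922  1.565 -0.243 -0.18 ] [508.46622476 217.66028795 295.74383326]
[[ 0.701  0.234  0.673]
 [ 0.208 -0.971  0.12 ]
 [ 0.682  0.056 -0.73 ]]
6630 [531.25616047 229.46683325] [45.00049673 17.71349659] 0.44419697718414497
```

View pics/w3.png

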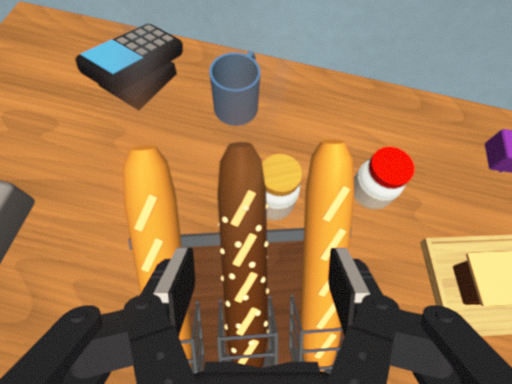

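The wrist view shows the seeded loaf centred between the fingers, at about (245,140) to (250,355), with the plain loaves outside them. The arm stalled at 45° because j5 is near its limit, so I'll use a smaller tilt. I'll back off first, then fit a quick kinematic model.

```bash
python3 -m creep '{"translation":[[0,0,1],[0,0,2],[0,0,3],[0,0,4]],"delta_rot":[[-2.5,8,0],[-4.8,15.3,0],[-6,19,0],[-6,19,0]],"hand":[6.4,6.4,6.4,6.4]}'
cat > k.py <<'E'
from h import *
from scipy.optimize import least_squares
def fk(p,q):
    r0,z0,A,B,C,D,L=p  # D lateral, C elbow offset
    j1,j2,j3,j4,j5,j6=q; f=j2-j3
    fw=np.array([np.cos(f),0,-np.sin(f)]);up=np.array([np.sin(f),0,np.cos(f)])
    w=np.array([r0,0,z0])+A*np.array([np.sin(j2),0,np.cos(j2)])+B*fw+C*up+np.array([0,D,0])
    # tool dir: pitch f-j5, rolled j4 about fw
    t=R.from_rotvec(fw*j4*SG).apply(np.cos(j5)*fw+np.sin(j5)*up)
    x0=R.from_rotvec(fw*j4*SG).apply(-np.sin(j5)*fw+np.cos(j5)*up) # 'up' side, perp to t
    x=R.from_rotvec(-t*j6).apply(x0)
    Rz=R.from_euler("z",j1)
    return Rz.apply(w+L*t),Rz.apply(t),Rz.apply(x)
SG=1
D=[([1.5646,.3856,.0066,0,-1.194,-.2586],(163.4,602.7,230.2)),([.894,.06,-.422,0,-1.089,-.218],(379.9,217.4,231.2)),
([-.01,.199,-.484,0,-.887,.043],(437.5,-164.4,150.5)),([.024,.53,-.089,0,-.952,.263],(632.8,-144.4,105.7)),([.74,.182,-.177,0,-1.212,1.137],(474.9,217,270.4)),([.536,-.072,-.922,1.565,-.243,-.18],(508.5,217.7,295.7))]
def fit():
    global SG;best=None
    for sg in(1,-1):
        SG=sg
        r=least_squares(lambda p:np.concatenate([fk(p,q)[0]-x for q,x in D]+[(np.array([p[0],p[4],p[6]-200]))*.005]),[0,350,400,400,0,-160,200])
        if best is None or r.cost<best[0]:best=(r.cost,sg,r.x)
    SG=best[1];return best
if __name__=="__main__":
    b=fit();print(b[0],b[1],b[2].round(1));print([(fk(b[2],q)[0]-x).round(1) for q,x in D])
    for q,_ in D[2:]: print([v.round(3) for v in fk(b[2],q)[1:]])
    s=read_state();print(s["joints"].round(3),s["position"]);print(R.from_quat(s["ee_rot"]).as_matrix().round(3))
E
python3 k.py
```

```text
clock: 9.4
position: [514.1, 212.1, 334.9]
ee_rot: [0.965, 0.125, 0.231, 0.016]
contact_force: [1.5, -1.7, 0.9]
gripper_width: 64.3
grasp_force: 0.0
929.7133557239623 1 [  81.8  356.8  576.2  352.8  -51.4 -164.9  489. ]
[array([ 5.3,  2.5, -6.8]), array([ 2.3, -4.9,  2.7]), array([-1.8, -4.9, 19.6]), array([ 1.5, -5.3, 12.7]), array([ 4.2, -2.8, -8. ]), array([-13.8,  21.2, -20.2])]
[array([ 0.001, -0.   , -1.   ]), array([0.999, 0.033, 0.001])]
[array([-0., -0., -1.]), array([ 0.959,  0.283, -0.   ])]
[array([-0., -0., -1.]), array([-0.301,  0.953, -0.   ])]
[array([ 0.427,  0.533, -0.73 ]), array([ 0.51 , -0.809, -0.292])]
[ 0.833 -0.003 -0.461  0.445 -0.819  0.736] [514.08564072 212.08630049 334.89089595]
[[ 0.863  0.233  0.449]
 [ 0.248 -0.968  0.026]
 [ 0.441  0.089 -0.893]]
```

```bash
python3 -m creep '{"translation":[[0,0,0],[0,0,0],[0,0,0],[0,0,0]],"delta_rot":[[0,0,0],[0,0,0],[0,0,0],[0,0,0]],"hand":[6.4,6.4,6.4,6.4]}'
sed -i 's/^D=\[.*$/D=[([1.5646,.3856,.0066,0,-1.194,-.2586],(163.4,602.7,230.2)),/; s/,(\[.536.*$/,([.833,-.003,-.461,.445,-.819,.736],(514.1,212.1,334.9))]/' k.py; python3 - <<'E'
import k,numpy as np
from h import *
s=read_state();k.D[-1]=(s["joints"],s["position"])
b=k.fit();print(b[0],b[1],b[2].round(1));print([(k.fk(b[2],q)[0]-x).round(1) for q,x in k.D])
print(k.fk(b[2],s["joints"])[1:]);print(s["joints"].round(3),R.from_quat(s["ee_rot"]).as_matrix().round(3))
E
```

```text
clock: 9.9
position: [516.0, 211.4, 335.2]
ee_rot: [0.964, 0.124, 0.234, 0.018]
contact_force: [-0.2, -0.3, 0.6]
gripper_width: 64.2
grasp_force: 0.0
1810.9541543288253 -1 [ -22.3  228.5  557.3  445.7   13.9 -153.3  347.5]
[array([-6.3,  2. , 15.2]), array([3.5, 6.7, 6.3]), array([1. , 6.3, 8.9]), array([-1.9,  7.3, 15.1]), array([ 12.3, -25. , -45.5])]
(array([ 0.45591522,  0.02391771, -0.88970178]), array([-0.23002177,  0.96884361, -0.09182617]))
[ 0.831 -0.003 -0.467  0.458 -0.811  0.725] [[ 0.86   0.23   0.456]
 [ 0.247 -0.969  0.024]
 [ 0.447  0.092 -0.89 ]]
```

```bash
cat > k.py <<'E'
from h import *
from scipy.optimize import least_squares
def fk(p,q):
    r0,z0,A,B,C,D,L,D2=p; j1,j2,j3,j4,j5,j6=q; f=j2-j3
    fw=np.array([np.cos(f),0,-np.sin(f)]);up=np.array([np.sin(f),0,np.cos(f)]);Q=R.from_rotvec(-fw*j4)
    t=Q.apply(np.cos(j5)*fw+np.sin(j5)*up);x0=Q.apply(-np.sin(j5)*fw+np.cos(j5)*up)
    w=np.array([r0,D,z0])+A*np.array([np.sin(j2),0,np.cos(j2)])+B*fw+C*up+Q.apply([0,D2,0])
    y=-R.from_rotvec(t*j6).apply(x0);Rz=R.from_euler("z",j1)
    return Rz.apply(w+L*t),Rz.apply(t),Rz.apply(y)
D=[([1.5646,.3856,.0066,0,-1.194,-.2586],(163.4,602.7,230.2)),([.894,.06,-.422,0,-1.089,-.218],(379.9,217.4,231.2)),
([-.01,.199,-.484,0,-.887,.043],(437.5,-164.4,150.5)),([.024,.53,-.089,0,-.952,.263],(632.8,-144.4,105.7)),([.74,.182,-.177,0,-1.212,1.137],(474.9,217,270.4)),([.831,-.003,-.467,.458,-.811,.725],(516,211.4,335.2)),([.536,-.072,-.922,1.565,-.243,-.18],(508.5,217.7,295.7))]
def fit(n=7):
    r=least_squares(lambda p:np.concatenate([fk(p,q)[0]-x for q,x in D[:n]]+[p[:1]*.02]),[0,350,400,400,0,0,200,-160]);return r.x
def target(Pt,tilt,yaw):
    h=np.array([np.cos(yaw),np.sin(yaw),0]);return np.array(Pt,float),np.sin(tilt)*h-np.cos(tilt)*np.array([0,0,1]),np.array([np.sin(yaw),-np.cos(yaw),0])
LO=np.array([-3.14,-1.21,-1.07,-3.16,-2.99,-3.1]);HI=np.array([3.14,2.06,1.41,2.05,-.16,3.1])
def ik(p,T,q0):
    g=lambda q:np.concatenate([(a-b)*s for a,b,s in zip(fk(p,q),T,(.01,1,1))])
    r=least_squares(g,np.clip(q0,LO+.01,HI-.01),bounds=(LO,HI));return r.x,np.sqrt(2*r.cost)
if __name__=="__main__":
    p=fit();print(p.round(1));print([(fk(p,q)[0]-x).round(1) for q,x in D])
    q0=np.array(D[5][0]);yaw=np.radians(17.5);Ax=np.array([.675,.215,.706]);c=np.array([529,230.3,128.6])
    for td in(20,28,35,45):
        t=np.radians(td);a=target([0]*3,t,yaw)[1];q=q0
        for nm,P in(("pre",c+10*Ax-90*a),("grasp",c+10*Ax+21*a),("drawn",c+110*Ax+21*a)):
            q,e=ik(p,target(P,t,yaw),q);print(td,nm,P.round(0),q.round(2),round(e,3))
E
python3 k.py
```

```text
[ 4.000e-01  1.605e+02  5.652e+02  4.214e+02 -2.000e-01  2.000e-01
  2.979e+02 -1.600e+02]
[array([0.2, 0. , 0.1]), array([-0.1,  0.2,  0.1]), array([-0. ,  0.2,  0.1]), array([-0. , -0.3, -0. ]), array([-0.1,  0.1, -0.1]), array([ 0.1, -0.2, -0. ]), array([-0. ,  0.1, -0.1])]
20 pre [506. 223. 220.] [ 0.79  0.11 -0.54  0.27 -0.62 -0.89] 0.0
20 grasp [543. 235. 116.] [ 0.73  0.3  -0.66  0.46 -0.32 -0.74] 0.0
20 drawn [610. 256. 187.] [ 0.7   0.33 -0.33  0.23 -0.6  -1.01] 0.0
28 pre [495. 220. 215.] [ 0.78  0.05 -0.78  0.64 -0.37 -0.54] 0.0
28 grasp [545. 235. 117.] [ 0.63  0.28 -0.81  0.95 -0.16 -0.33] 0.079
28 drawn [613. 257. 188.] [ 0.68  0.29 -0.54  0.55 -0.34 -0.7 ] 0.0
35 pre [487. 217. 209.] [ 0.58  0.02 -0.97  1.32 -0.16 -0.02] 0.045
35 grasp [547. 236. 118.] [ 0.61  0.28 -0.82  1.03 -0.16 -0.26] 0.196
35 drawn [615. 258. 189.] [ 0.57  0.26 -0.7   1.1  -0.16 -0.25] 0.057
45 pre [475. 213. 199.] [ 0.38  0.01 -1.01  2.02 -0.16  0.51] 0.218
45 grasp [550. 237. 121.] [ 0.36  0.27 -0.87  2.05 -0.16  0.53] 0.32
45 drawn [617. 258. 191.] [ 0.35  0.26 -0.74  2.05 -0.16  0.52] 0.212
```

```bash
sed -i 's/y=-R.from_rotvec(t\*j6)/y=-R.from_rotvec(-t*j6)/' k.py; cat > plan.py <<'E'
from k import *
p=fit();s=read_state();q0=s["joints"];print([v.round(3) for v in fk(p,q0)],R.from_quat(s["ee_rot"]).as_matrix()[:,1:].T.round(3))
yaw=np.radians(17.5);Ax=np.array([.675,.213,.707]);c=np.array([529,230.3,128.6]);rad=np.radians
t=rad(20);a=target([0]*3,t,yaw)[1];q=q0
def show(nm,P,tl,yw):
    global q
    q,e=ik(p,target(P,tl,yw),q);print(nm,np.round(P,1),q.round(2),round(e,3))
for nm,P in(("pre",c+10*Ax-90*a),("grasp",c+10*Ax+21*a),("drawn",c+110*Ax+21*a)):show(nm,P,t,yaw)
qd=q
for fin in(-73.6,106.4):
    q=qd;print("final",fin)
    cs=[c+100*Ax+[0,0,60],[560,180,300],[580,60,300],[610,-60,300],[632,-145,300],[632,-145,200],[632,-145,165]]
    for i,cc in enumerate(cs):
        k=min(i/4,1);pit=rad(45*(1-min(i/2,1)));yw=yaw+(rad(fin)-yaw)*k;tl=pit-rad(25)
        h=np.array([np.cos(yw),np.sin(yw),0]);d=np.cos(pit)*h+[0,0,np.sin(pit)];aa=target([0]*3,tl,yw)[1]
        show(i,np.array(cc)+10*d+21*aa,tl,yw)
E
python3 plan.py
```

```text
[array([516.067, 211.345, 335.323]), array([ 0.456,  0.024, -0.89 ]), array([ 0.23 , -0.969,  0.092])] [[ 0.23  -0.969  0.092]
 [ 0.456  0.024 -0.89 ]]
pre [506.4 223.2 220.2] [ 0.79  0.11 -0.54  0.27 -0.62  0.89] 0.0
grasp [542.6 234.6 115.9] [ 0.73  0.3  -0.66  0.46 -0.32  0.74] 0.0
drawn [610.1 255.9 186.6] [ 0.7   0.33 -0.33  0.23 -0.6   1.01] 0.0
final -73.6
0 [610.1 255.9 246.6] [ 0.7   0.28 -0.23  0.19 -0.75  1.06] 0.0
1 [568.3 179.2 282.8] [ 0.56  0.33  0.06 -0.03 -1.34  0.92] 0.0
2 [581.   59.5 281. ] [ 0.22  0.49  0.33 -0.28 -1.75  0.85] 0.0
3 [610.7 -60.9 281. ] [-0.01  0.52  0.4  -0.34 -1.74  0.69] 0.0
4 [ 632.3 -146.1  281. ] [-0.17  0.54  0.45 -0.39 -1.68  0.45] 0.0
5 [ 632.3 -146.1  181. ] [-0.17  0.59  0.31 -0.39 -1.49  0.53] 0.0
6 [ 632.3 -146.1  146. ] [-0.17  0.62  0.27 -0.39 -1.43  0.56] 0.0
final 106.4
0 [610.1 255.9 246.6] [ 0.7   0.28 -0.23  0.19 -0.75  1.06] 0.0
1 [566.4 185.3 282.8] [ 0.59  0.33  0.05  0.   -1.34  1.67] 0.0
2 [580.5  61.  281. ] [ 0.5   0.44  0.06  0.23 -1.56  2.11] 0.0
3 [610.1 -58.9 281. ] [ 0.34  0.37 -0.1   0.41 -1.32  2.55] 0.0
4 [ 631.7 -143.9  281. ] [ 0.2   0.32 -0.21  0.5  -1.06  2.98] 0.0
5 [ 631.7 -143.9  181. ] [ 0.18  0.4  -0.38  0.6  -0.84  2.83] 0.0
6 [ 631.7 -143.9  146. ] [ 0.18  0.43 -0.44  0.65 -0.77  2.76] 0.0
```

```bash
cat > go.py <<'E'
from k import *
def togo(P,tl_deg,yaw_deg,n=1):
    s=read_state();T=target(P,np.radians(tl_deg),np.radians(yaw_deg));M=np.c_[np.cross(T[2],T[1]),T[2],T[1]]
    rv=(R.from_matrix(M)*R.from_quat(s["ee_rot"]).inv()).as_rotvec(degrees=True);dp=(T[0]-s["position"])/10
    print("dcm",dp.round(2),"rotdeg",rv.round(1),"from",s["position"].round(1))
E
python3 -c "
from go import *
togo([506.4,223.2,220.2],20,17.5)"
```

```text
dcm [ -0.96   1.18 -11.5 ] rotdeg [3.3 7.8 3.8] from [516.  211.4 335.2]
```

```bash
python3 -m creep '{"translation":[[-0.4,0.5,-2],[-1,1.2,-5],[-1,1.2,-9],[-1,1.2,-11.5],[-1,1.2,-11.5]],"delta_rot":[[1.6,4,2],[3.3,7.8,3.8],[3.3,7.8,3.8],[3.3,7.8,3.8],[3.3,7.8,3.8]],"hand":[6.4,6.4,6.4,6.4,6.4]}'
cat > fitw.py <<'E'
from go import *
grab("wrist");z=load("wrist");X=cloud(z);C=np.array([530,230.6,130]);d=np.array([.676,.213,.705])
q=X-C;sv=q@d;rr=np.linalg.norm(q-sv[...,None]*d,axis=2)
m=(sv>-40)&(sv<80)&(rr<27);P=X[m]
def f(p):
    e=np.array([np.cos(p[3])*np.cos(p[2]),np.sin(p[3])*np.cos(p[2]),np.sin(p[2])]);q=P-np.array([p[0],p[1],130])
    return np.linalg.norm(q-np.outer(q@e,e),axis=1)-22
r=least_squares(f,[530,231,.785,.3],loss="soft_l1",f_scale=1);print(m.sum(),r.x[:2],np.degrees(r.x[2:]),np.median(abs(f(r.x))))
s=read_state();M=R.from_quat(s["ee_rot"]).as_matrix();print(M.round(3).tolist(),s["joints"].round(2))
togo([506.4,223.2,220.2],20,17.5);togo([542.6,234.6,115.9],20,17.5)
E
python3 fitw.py
```

```text
clock: 10.52
position: [505.3, 223.1, 218.6]
ee_rot: [0.974, 0.15, 0.17, -0.025]
contact_force: [0.5, 0.1, -0.1]
gripper_width: 64.1
grasp_force: 0.0
7636 [530.99563322 229.48371593] [44.95279076 17.8472745 ] 0.3579030007639439
[[0.896, 0.301, 0.326], [0.283, -0.954, 0.103], [0.342, -0.0, -0.94]] [ 0.79  0.11 -0.54  0.28 -0.62  0.89]
dcm [ 0.01 -0.09 -0.04] rotdeg [-0.  0. -0.] from [506.3 224.1 220.6]
dcm [  3.63   1.05 -10.47] rotdeg [-0.  0. -0.] from [506.3 224.1 220.6]
```

```bash
python3 -m creep '{"translation":[[1,0.3,-3],[2,0.6,-5.8],[2.9,0.9,-8.3],[3.4,1,-9.8],[3.6,1.1,-10.4],[3.6,1.1,-10.4]],"delta_rot":[[0,0,0],[0,0,0],[0,0,0],[0,0,0],[0,0,0],[0,0,0]],"hand":[6.4,6.4,6.4,6.4,6.4,6.4]}' && python3 -m creep '{"translation":[[0,0,0],[0,0,0],[0,0,0],[0,0,0],[0,0,0]],"delta_rot":[[0,0,0],[0,0,0],[0,0,0],[0,0,0],[0,0,0]],"hand":[3.6,3.6,3.6,3.6,3.6]}'
```

```text
clock: 11.32
position: [542.9, 236.0, 117.9]
ee_rot: [0.973, 0.15, 0.173, -0.028]
contact_force: [0.3, 0.2, 0.8]
gripper_width: 64.0
grasp_force: 0.0
clock: 11.95
position: [542.7, 236.1, 118.6]
ee_rot: [0.973, 0.15, 0.173, -0.028]
contact_force: [-3.4, -1.6, 6.3]
gripper_width: 42.5
grasp_force: 60.3
```

Gripped, with an opening of 42.5 mm at 60 N. Drawing it along its axis.

```bash
python3 -m creep '{"translation":[[0.7,0.2,0.7],[1.7,0.5,1.8],[2.7,0.9,2.8],[3.7,1.2,3.9],[4.7,1.5,4.9],[5.7,1.8,6],[6.8,2.1,7.1],[6.8,2.1,7.1]],"delta_rot":[[0,0,0],[0,0,0],[0,0,0],[0,0,0],[0,0,0],[0,0,0],[0,0,0],[0,0,0]],"hand":[3.6,3.6,3.6,3.6,3.6,3.6,3.6,3.6]}'; python3 -m creep '{"translation":[[0.5,0.2,1.5],[0.5,0.2,3.5],[0.5,0.2,6],[0.5,0.2,6],[0.5,0.2,6]],"delta_rot":[[0,0,0],[0,0,0],[0,0,0],[0,0,0],[0,0,0]],"hand":[3.6,3.6,3.6,3.6,3.6]}'
cat > chk.py <<'E'
from go import *
import sys
im,_=grab("wrist");im2,_=grab("scene");cv2.imwrite("pics/%s.png"%sys.argv[1],cv2.resize(np.hstack([im,im2]),(800,300))[:,:,::-1])
z=load("wrist");X=cloud(z);s=read_state();M=R.from_quat(s["ee_rot"]).as_matrix();tcp=s["position"]
Y=(X-tcp)@M;g=np.array([0,0,-19.])
m=(abs(Y[...,1])<30)&(Y[...,2]>-75)&(Y[...,2]<60)&(Y[...,0]>15)&(Y[...,0]<150)&(z["dp"]>0);P=Y[m]
def f(p):
    e=np.array([np.cos(p[2])*np.cos(p[3]),np.cos(p[2])*np.sin(p[3]),np.sin(p[2])]);q=P-np.array([0,p[0],p[1]]);t=q@e
    return np.where(t<80,np.linalg.norm(q-np.outer(t,e),axis=1)-22,0)
r=least_squares(f,[0,-21,-.44,0],loss="soft_l1",f_scale=1).x;e=np.array([np.cos(r[2])*np.cos(r[3]),np.cos(r[2])*np.sin(r[3]),np.sin(r[2])])
w=M@e;t=(P-np.array([0,r[0],r[1]]))@e
print(m.sum(),"res",np.median(abs(f(r))),"axis at tcp",r.round(3),"end",np.percentile(t,[99,99.8]),"world dir",w.round(3),"yaw",np.degrees(np.arctan2(w[1],w[0])),"pitch",np.degrees(np.arcsin(w[2])))
te=np.percentile(t,99.5);print("centre est",(tcp+M@(np.array([0,r[0],r[1]])+e*(te-130))).round(1),"tcp",tcp.round(1),s["joints"].round(2))
E
python3 chk.py w4
```

```text
clock: 12.95
position: [611.0, 257.2, 188.9]
ee_rot: [0.973, 0.149, 0.173, -0.028]
contact_force: [-0.4, 0.6, 0.4]
gripper_width: 42.4
grasp_force: 60.7
clock: 13.58
position: [614.2, 258.2, 246.1]
ee_rot: [0.974, 0.15, 0.171, -0.027]
contact_force: [0.2, -0.1, -1.3]
gripper_width: 42.3
grasp_force: 60.9
32743 res 0.12313116205337593 axis at tcp [ 4.500e-02 -2.086e+01 -4.030e-01 -1.400e-02] end [109.27057956 110.28486093] world dir [0.694 0.232 0.682] yaw 18.446618322237136 pitch 42.97074907322826
centre est [593.7 251.3 251.8] tcp [614.4 258.2 245.9] [ 0.7   0.29 -0.22  0.19 -0.75  1.06]
```

View pics/w4.png

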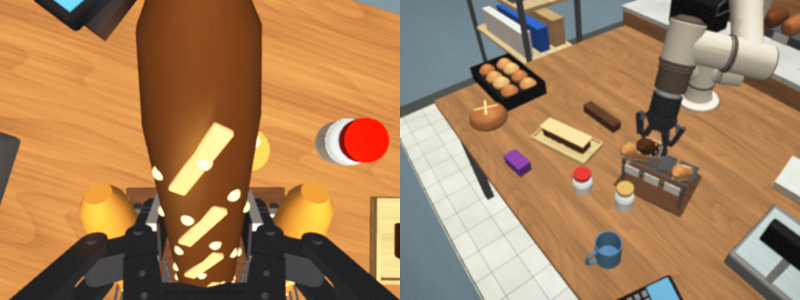

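The loaf is held and free of the stand: it fills the centre of the wrist view, with the plain loaves still below at (105,210) and (300,205). Now planning the carry.

```bash
python3 -m creep '{"translation":[[-0.5,0,2],[-1,0,5],[-1.5,0,8],[-2,0,10],[-2,0,10]],"delta_rot":[[0,0,0],[0,0,0],[0,0,0],[0,0,0],[0,0,0]],"hand":[3.6,3.6,3.6,3.6,3.6]}'
python3 - <<'E'
from go import *
p=fit();s=read_state();q=s["joints"];R0=R.from_quat(s["ee_rot"]);P0=s["position"]
T=target([632.6,-146.7,300],np.radians(-23),np.radians(-74.4));M=R.from_matrix(np.c_[np.cross(T[2],T[1]),T[2],T[1]])
rv=(M*R0.inv()).as_rotvec();print(np.degrees(rv).round(1),((T[0]-P0)/10).round(2),P0.round(1))
e=R0.inv().apply([.694,.232,.682])
for k in np.arange(0,1.01,.125):
    Rk=R.from_rotvec(rv*k)*R0;Mk=Rk.as_matrix();q,er=ik(p,(P0+k*(T[0]-P0),Mk[:,2],Mk[:,1]),q);w=Rk.apply(e)
    print(k,q.round(2),round(er,3),"loaf pitch",np.degrees(np.arcsin(w[2])).round(1))
E
```

```text
clock: 14.3
position: [595.5, 259.0, 349.0]
ee_rot: [0.973, 0.15, 0.173, -0.028]
contact_force: [0.1, 0.1, -1.4]
gripper_width: 42.5
grasp_force: 61.0
[ 22.7  42.3 -87.1] [  3.71 -40.57  -4.9 ] [595.5 259.  349. ]
0.0 [ 0.72  0.2  -0.07  0.17 -0.98  1.09] 0.0 loaf pitch 43.0
0.125 [ 0.62  0.21 -0.03  0.08 -1.07  1.02] 0.0 loaf pitch 38.4
0.25 [ 0.52  0.23  0.02  0.   -1.15  0.96] 0.0 loaf pitch 33.0
0.375 [ 0.4   0.25  0.08 -0.07 -1.24  0.89] 0.0 loaf pitch 27.2
0.5 [ 0.29  0.29  0.14 -0.14 -1.33  0.82] 0.0 loaf pitch 21.2
0.625 [ 0.17  0.34  0.21 -0.2  -1.42  0.74] 0.0 loaf pitch 15.3
0.75 [ 0.05  0.39  0.29 -0.26 -1.51  0.64] 0.0 loaf pitch 9.6
0.875 [-0.06  0.45  0.37 -0.31 -1.6   0.54] 0.0 loaf pitch 4.4
1.0 [-0.16  0.52  0.47 -0.37 -1.69  0.42] 0.0 loaf pitch -0.2
```

```bash
python3 -m creep '{"translation":[[0.2,-2.5,-0.3],[0.5,-5.1,-0.6],[0.7,-7.6,-0.9],[0.9,-10.1,-1.2],[1.2,-12.7,-1.5],[1.4,-15.2,-1.8],[1.6,-17.8,-2.1],[1.9,-20.3,-2.4]],"delta_rot":[[1.4,2.6,-5.4],[2.8,5.3,-10.9],[4.3,7.9,-16.3],[5.7,10.6,-21.8],[7.1,13.2,-27.2],[8.5,15.9,-32.7],[9.9,18.5,-38.1],[11.4,21.2,-43.6]],"hand":[3.6,3.6,3.6,3.6,3.6,3.6,3.6,3.6]}' && python3 -m creep '{"translation":[[0.2,-2.5,-0.3],[0.5,-5.1,-0.6],[0.7,-7.6,-0.9],[0.9,-10.1,-1.2],[1.2,-12.7,-1.5],[1.4,-15.2,-1.8],[1.6,-18.5,-2.1],[1.9,-20.3,-2.4]],"delta_rot":[[1.4,2.6,-5.4],[2.8,5.3,-10.9],[4.3,7.9,-16.3],[5.7,10.6,-21.8],[7.1,13.2,-27.2],[8.5,15.9,-32.7],[9.9,18.5,-38.1],[11.4,21.2,-43.6]],"hand":[3.6,3.6,3.6,3.6,3.6,3.6,3.6,3.6]}' && python3 -m creep '{"translation":[[0,0,-3],[0,0,-6],[0,0,-6],[0,0,-6]],"delta_rot":[[0,0,0],[0,0,0],[0,0,0],[0,0,0]],"hand":[3.6,3.6,3.6,3.6]}'; python3 chk.py w5; python3 -c "
from go import *
togo([632.6,-146.7,146],-23,-74.4)
grab('top');z=load('top');X=cloud(z);m=(X[...,2]>225)&(X[...,2]<275)
h,w=m.shape;m[:,:240]=0;m[:,400:]=0;m[:120]=0;m[250:]=0
hs=cv2.cvtColor(z['im'],cv2.COLOR_RGB2HSV);m&=hs[...,1]>90
P=X[m];print(m.sum(),cv2.minAreaRect(P[:,:2].astype(np.float32)),np.median(P[:,2]))"
```

```text
clock: 15.3
position: [613.9, 54.8, 321.3]
ee_rot: [0.966, -0.246, 0.004, -0.081]
contact_force: [0.2, -0.2, -0.9]
gripper_width: 42.5
grasp_force: 61.0
clock: 16.3
position: [633.1, -148.9, 296.9]
ee_rot: [0.777, -0.595, -0.163, -0.121]
contact_force: [0.4, 0.5, -1.2]
gripper_width: 42.4
grasp_force: 61.0
clock: 16.8
position: [633.7, -147.6, 240.1]
ee_rot: [0.779, -0.593, -0.161, -0.121]
contact_force: [0.2, 0.4, -1.3]
gripper_width: 42.4
grasp_force: 61.0
37022 res 0.02309051203863355 axis at tcp [-2.1700e-01 -1.9669e+01 -3.9800e-01 -1.4000e-02] end [109.94393949 110.68599073] world dir [ 0.279 -0.96  -0.006] yaw -73.79642897160402 pitch -0.3305552534959196
centre est [ 630.8 -136.1  259.6] tcp [ 634.  -147.5  241.4] [-0.16  0.54  0.37 -0.37 -1.58  0.46]
dcm [-0.14  0.08 -9.54] rotdeg [-0.2 -0.   0.1] from [ 634.  -147.5  241.4]
462 ((610.3737182617188, -68.88336181640625), (43.692176818847656, 109.83006286621094), 16.035430908203125) 270.10496636507963
```

View pics/w5.png

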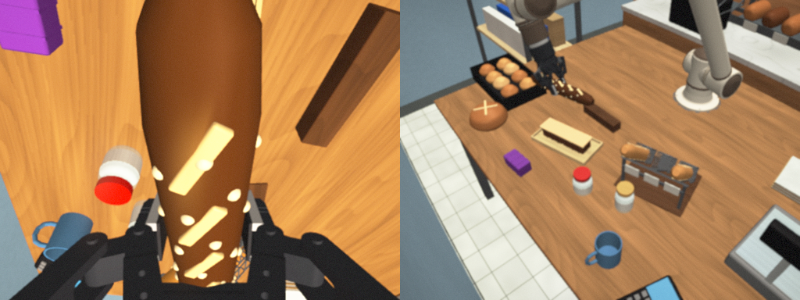

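The loaf is level (-0.3°), at yaw -73.8° against the tray's -73.6°, and over the card. The stand, jars and plain loaves look undisturbed. Descending to the hold height.

```bash
python3 -m creep '{"translation":[[0,-0.2,-3],[0,-0.4,-6],[0,-0.4,-8.5],[0,-0.4,-9.5],[0,-0.4,-9.5],[0,-0.4,-9.5],[0,-0.4,-9.5],[0,-0.4,-9.5]],"delta_rot":[[0,0,0],[0,0,0],[0,0,0],[0,0,0],[0,0,0],[0,0,0],[0,0,0],[0,0,0]],"hand":[3.6,3.6,3.6,3.6,3.6,3.6,3.6,3.6]}'; python3 chk.py w6; python3 -c "
from go import *
grab('top');z=load('top');X=cloud(z);m=(X[...,2]>140)&(X[...,2]<192);m[:,:240]=0;m[:,400:]=0;m[:120]=0;m[250:]=0
hs=cv2.cvtColor(z['im'],cv2.COLOR_RGB2HSV);m&=hs[...,1]>90
P=X[m];c,wh,a=cv2.minAreaRect(P[:,:2].astype(np.float32));l=np.array([.28,-.96]);print(m.sum(),c,wh,a,'end',(P[:,:2]@l).min(),'centre along l',(P[:,:2]@l).min()+130,'want',np.array([632,-145])@l)
m=(X[...,2]>54)&(X[...,2]<70);m[:145]=0;m[225:]=0;m[:,:250]=0;m[:,365:]=0;print('card',cv2.minAreaRect(X[m][:,:2].astype(np.float32)))
print(read_state()['joint_vel'].round(4))
cv2.imwrite('pics/t6.png',cv2.resize(z['im'][110:290,90:390],None,fx=2.5,fy=2.5)[:,:,::-1])"
```

```text
clock: 17.95
position: [633.6, -151.4, 145.7]
ee_rot: [0.78, -0.593, -0.16, -0.122]
contact_force: [-0.3, 0.2, -0.6]
gripper_width: 42.2
grasp_force: 61.0
31761 res 0.15435235743994724 axis at tcp [ -0.133 -21.079  -0.406  -0.023] end [108.7126818  109.76885912] world dir [ 0.287 -0.958  0.   ] yaw -73.33634427406581 pitch 0.02599269965648112
centre est [ 629.9 -139.5  164.7] tcp [ 633.4 -151.3  145.4] [-0.17  0.61  0.25 -0.37 -1.4   0.54]
566 (608.9981079101562, -70.29495239257812) (43.7631950378418, 104.85689544677734) 16.192890167236328 end 185.57159979108908 centre along l 315.57159979108906 want 316.16
card ((617.26806640625, -94.57351684570312), (63.93360137939453, 105.36355590820312), 16.333486557006836)
[ 0.001   0.0037 -0.0035 -0.0013  0.0014 -0.0009]
```

View pics/t6.png

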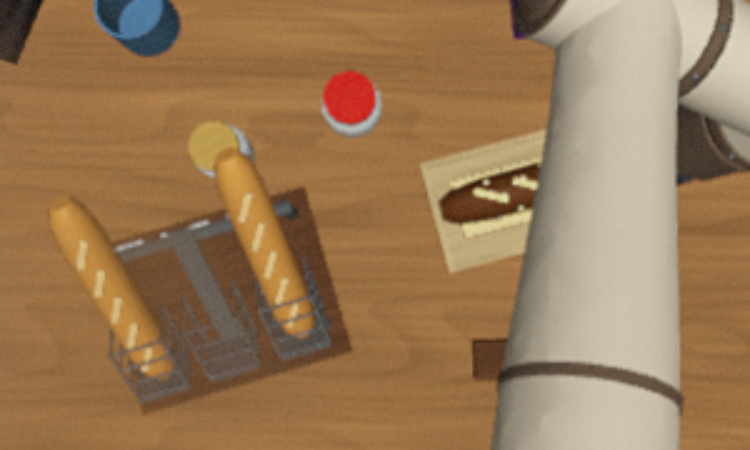

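The top view shows the loaf centred over the card, with its end at about (445,207). Both plain loaves and both jars are where they were. Along its length the centre is within 1 mm of the target, it is level, and its height is 165 mm. Handing in.

```bash
python3 -c "
from bench import job_done;print(job_done())"
```

```text
the job is handed in; nothing more can be done
None
```

I handed the job in at about 18 s of the 48 s allowed; `job_done()` returned no verdict. The card lies flat, square and let go on both rye loaves, and the seeded baguette is held level and still, centred over it, with its axis about 105 mm above the card; the plain loaves and jars look unmoved.

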